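Change over the phone on the sprung bonding stage

ROBOT

A 6-joint arm with a two-finger parallel gripper is mounted at the origin on the work surface. World frame = base frame: x ahead of the robot, y to its left, z up, the work surface at z = 0. Lengths are in mm, angles in degrees, forces in N, time in s.
With the tool pointing down it reaches from about 350 to 975 mm from the base axis. Payload 17.4 kg.
Tool frame: the origin (TCP) lies at the very end of the fingers, on their centre line; the grasp point (between the pads) lies ctrl.grip_depth behind it (ctrl.grip_depth is the distance from the TCP to the grasp point, in mm); z points along the fingers, y is the line along which they close (so a half turn about z gives the same grasp; the last joint's range is limited). The gripper opens to 85 mm and grips with 20 to 120 N. Pads are 22 mm wide; open, the fingers measure 114 mm over their backs; the gripper's body (76 mm by 85 mm) begins 54 mm behind the grasp point. The pads swing forward as they close: fully open they stand 13 mm farther back than shut.
Start: joints at [73.808, 6.646, 82.598, -0, 90.757, -2.166], TCP at [163.602, 654.879, 231.303] pointing down, gripper open.
Joint ranges: [-162.19, 162.19], [-47.58, 125.68], [4.15, 143.07], [-65.23, 245.23], [0.69, 171.88], [-170.13, 170.13]. Speed limits (degrees/s): [108.29, 108.29, 127.2, 180, 180, 180].

INTERFACE

Orientations are given as [roll, pitch, yaw] about the fixed x, y, z axes, in that order (R = Rz(yaw) Ry(pitch) Rx(roll)).
In Python, from bench import ctrl gives the robot as it stands. The module is installed in compiled form; this text tells all that it offers.
- The arm moves only by the shell command python3 -m creep 'ROWS' [FORCE]. ROWS is JSON, one flat list of numbers, 7 for each row, row after row: the shift along the world's x, y, z in m, then the turn, a rotation vector about the world's x, y, z in degrees, then the finger opening in m, from 0 to 0.0854. A call has exactly 5 rows; each row is the pose to reach, as a shift and turn from the pose commanded when the call began; what a row does not reach only later rows make up. A row lasts 1/12 s, in which the tool goes at most 41.7 mm and 7.16 degrees, less where a joint would pass 70% of its speed; a pose out of reach is approached as far as the arm can. A call with a gripper value outside its range is refused whole. The fingers move at their own pace and stop on an object; FORCE is the grip in N (left out, the last holds). Time passes only in rows, so rows that repeat a pose let the fingers close, or fill a call up. It gives the time, the measured TCP pose, the force, the opening and the grip force at its end, in the units of the state.
- ctrl.sense(): the state, without advancing time (a new reading comes with each control period).
- ctrl.capture(name): name is "side" or "top"; returns (picture, depth): 400x640x3 uint8, red, green, blue; 400x640 float32, mm along the optical axis (not along the pixel's ray), 0 where there is no reading.
- ctrl.get_calibration(name): a dict with "fov_y" (degrees; the focal length in pixels is half the picture's height over the tangent of half this angle, whatever the lens; pixels are square), "cx", "cy" (the principal point, pixels), "extrinsics" (4x4, takes a point from world to camera coordinates). Camera axes: x right, y down, z forward; pixel columns grow to the right and rows downward; lengths in mm; the calibration is good to about 2 mm. A picture is of the moment at which its call begins. get_calibration takes no time and is no camera call.
- ctrl.sign_off(): hands the job in; it is judged then, once.
The state is a dict: "clock": time; "q": joint angles; "joint_vel": joint speeds; "effort": joint torques, N m; "eef_pos": TCP position; "eef_rot": TCP orientation; "force": force on the tool from outside, world axes, zero at the start; "wrist_torque": the same for the moment, N m; "finger_gap": opening from 0.0 (shut) to 1.0 (fully open); "grasp_force": force on a finger pad.
Only numpy, scipy, OpenCV 4.12 (cv2) and the standard library are available. Lean on these libraries where they do the work, as an engineer would, in place of code of your own. Each camera call takes 0.05 s, during which the arm holds its last target. There are 200 camera calls.

TASK

The blue phone on the orange sprung stage has finished bonding and the grey one in the green tray is next: take off the brass weight (the round black mat is a good place for it meanwhile) and swap the two phones, putting one of them down on the cork pad on the way. The grey phone must end centred on and squared up with the orange plate, the blue one lying lengthwise in the middle of the green tray, both with their camera patch still upward, and the brass weight standing upright on the middle of the grey phone so that the stage sinks under it. Put the phones down rather than dropping them, and leave the tweezers where they lie.

Things in the scene. Friction and masses are not known exactly. Their poses are not given: they have to be found in the camera images.
- grey_phone: Grey phone housing, a flat slab 120 (x) by 56 (y) by 12 (z) mm, about 0.18 kg, with a black camera patch near its +x end on top (flush within 1 mm). Origin: centre of its underside; z up. Starts lying lengthwise in the green tray. Grip it across its 56 mm width.
- blue_phone: Blue phone, same size and mass as the grey one, with a white camera patch near its +x end on top. Origin: centre of its underside; z up. Starts on the orange stage plate, under the brass weight.
- weight: Brass weight, a round foot 46 mm in diameter and 22 mm high, a thin neck (18 mm diameter), and a knob 28 mm in diameter from 38 to 56 mm above the underside; about 0.3 kg. Origin: centre of its underside; z up. Starts standing on the blue phone. Grip it by the knob.
- stage_plate: Orange plate of the sprung stage, 150 (x) by 80 (y) by 6 (z) mm, flat, no rim. Origin: centre of its TOP face. It stays level and only moves up and down: top face 45 mm above the bench when empty, about 5 mm lower with a phone on it, about 17 mm lower with a phone and the weight, 25 mm lower at its stop (spring 250 N/m, about 0.5 N to start). It stands over a fixed dark base 180 by 100 by 12 mm.
- tray: Green plastic tray fixed to the bench, outside 180 (x) by 140 (y) by 14 (z) mm, walls and floor 5 mm thick. Origin: centre of its underside, so the inner floor is 5 mm above it. Its long side is x.
- cork_pad: Cork pad fixed to the bench, 160 (x) by 110 (y) by 6 (z) mm, free at the start. Origin: centre of its underside; its top is 6 mm above it.
- rubber_mat: Round black rubber mat fixed to the bench, 80 mm in diameter, 5 mm high, free at the start. Origin: centre of its underside.
- tweezers: Stainless tweezers lying loose on the far side of the bench, beyond the stations, about 130 mm long (x) by 20 mm by 7 mm high. Origin: middle of its underside. A bystander: not to be moved.
There are look-alikes about, which are no part of the job. Leave any red or turquoise look-alike of the part that bears stage_plate alone.

How it is judged (in metres and radians):
On the way:
1. one of the two phones has been put down flat on the cork pad and let go (((horizontal distance between grey_phone and cork_pad below 0.03 m and z of grey_phone in the frame of cork_pad below 0.01 m and angle between grey_phone's own z axis and vertical below 0.1 rad and contact force between the fingers and grey_phone below 0.1 N) or (horizontal distance between blue_phone and cork_pad below 0.03 m and z of blue_phone in the frame of cork_pad below 0.01 m and angle between blue_phone's own z axis and vertical below 0.1 rad and contact force between the fingers and blue_phone below 0.1 N))), for 0.2 s.
At the end, for the whole second after the job is handed in: Grey phone flat on the orange plate, within 15 mm and 0.2 rad; blue phone flat on the tray floor, within 20 mm and 0.25 rad of its middle; both camera patch up; weight upright on the grey phone within 15 mm of its centre; plate sunk by 8 mm or more; all at rest (horizontal distance between grey_phone and stage_plate below 0.015 m and angle between the x axis of grey_phone and the x axis of stage_plate, either way round below 0.2 rad and z of grey_phone in the frame of stage_plate below 0.004 m and angle between each of grey_phone, blue_phone, weight's own z axis and vertical below 0.1 rad and horizontal distance between blue_phone and tray below 0.02 m and angle between the x axis of blue_phone and the x axis of tray, either way round below 0.25 rad and z of blue_phone in the frame of tray below 0.009 m and horizontal distance between weight and grey_phone below 0.015 m and z of weight in the frame of grey_phone between 0.008 and 0.016 m and height (world z) of stage_plate below 0.037 m and linear speed of each of grey_phone, blue_phone, weight below 0.02 m/s); the robot touches nothing.
It fails at once if the tweezers were moved more than 15 mm (distance of tweezers from where it was at the start of the episode above 0.015 m).
It fails at once if the grey phone was let go more than 90 mm above the bench (height (world z) of grey_phone above 0.09 m and contact force between the fingers and grey_phone below 0.05 N).
It fails at once if the blue phone was let go more than 90 mm above the bench (height (world z) of blue_phone above 0.09 m and contact force between the fingers and blue_phone below 0.05 N).
It also fails if it takes over 144 s, if anything falls off the work surface, if the arm or the gripper's body presses on something with over 40 N, if the wrist force passes 120 N, or if a joint passes its speed limit or range.

## Working session

There is one attempt and no reset: what is moved stays moved. The work goes in short steps, Python scripts to look and compute and a shell command to move; the robot and the scene stay as the last step left them, time stands still between calls to the robot, and variables do not carry over. Pictures are saved under pics/ and viewed, at most 14 in all, crops included, and the job is handed in when it is done.

```bash
mkdir -p pics; cat > h.py <<'E'
import numpy as np, cv2
from bench import ctrl
def cap(n):
    p,d=ctrl.capture(n); c=ctrl.get_calibration(n)
    return p,d,c
def pts(d,c):
    f=d.shape[0]/2/np.tan(np.radians(c["fov_y"])/2)
    v,u=np.mgrid[:d.shape[0],:d.shape[1]]
    P=np.stack([(u-c["cx"])/f*d,(v-c["cy"])/f*d,d],-1)
    T=np.array(c["extrinsics"]); 
    W=(P-T[:3,3])@T[:3,:3]
    W[d==0]=np.nan
    return W
def save(p,n): cv2.imwrite("pics/"+n,p[...,::-1])
E
python3 - <<'E'
from h import *
for n in("top","side"):
    p,d,c=cap(n); save(p,n+"0.png"); np.savez(n+"0.npz",p=p,W=pts(d,c)); print(n,c)
s=ctrl.sense();print(s,ctrl.grip_depth)
E
```

```text
top {'fov_y': 43.29665682538939, 'cx': 329.4454218839476, 'cy': 190.9885260322585, 'extrinsics': array([[ 1.90889311e-02, -9.99799311e-01,  6.07873575e-03,
        -7.25221857e+01],
       [-9.75427553e-01, -1.99576382e-02, -2.19414635e-01,
         5.21561515e+02],
       [ 2.19491918e-01, -1.74097548e-03, -9.75612765e-01,
         1.22139724e+03],
       [ 0.00000000e+00,  0.00000000e+00,  0.00000000e+00,
         1.00000000e+00]])}
side {'fov_y': 55.547119346204624, 'cx': 316.14061687354973, 'cy': 194.88925368831164, 'extrinsics': array([[ 9.83122797e-01, -1.82923190e-01, -2.94495068e-03,
        -5.14021718e+02],
       [-1.15513730e-01, -6.08186311e-01, -7.85344504e-01,
         5.13300206e+01],
       [ 1.41866643e-01,  7.72430267e-01, -6.19051967e-01,
         1.16605588e+03],
       [ 0.00000000e+00,  0.00000000e+00,  0.00000000e+00,
         1.00000000e+00]])}
{'clock': 0.1, 'q': array([ 7.38084864e+01,  6.67237648e+00,  8.26321999e+01, -1.24843893e-03,
        9.07560356e+01, -2.16580323e+00]), 'joint_vel': array([-3.85449132e-02, -1.21908120e-01, -1.27248897e-01,  3.25727761e-05,
       -6.67476588e-02, -4.14492848e-02]), 'effort': array([ 9.53395211e-04, -7.33662844e+01, -6.33785748e+01, -1.64303910e-04,
        5.18142799e-03,  3.51973256e-06]), 'eef_pos': array([163.55903634, 654.71004211, 230.6211739 ]), 'eef_rot': array([-1.79939384e+02, -1.04315701e-03,  1.65974273e+02]), 'force': array([-0.1816704 , -0.03743862,  0.12494237]), 'wrist_torque': array([-0.02109619, -0.02066776,  0.03118706]), 'grasp_force': 0.0, 'finger_gap': 0.9986830737285007} 18.700000000000003
```

View pics/top0.png

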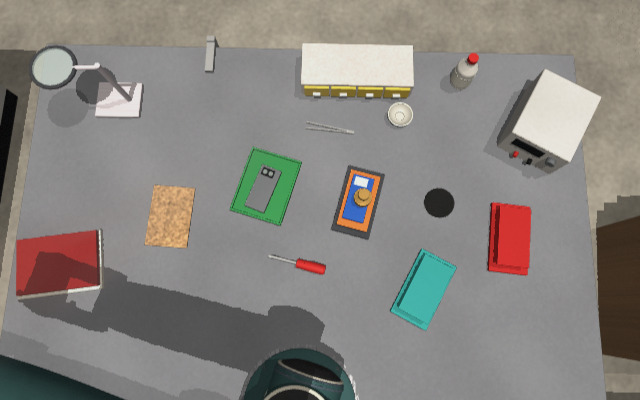

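View pics/side0.png

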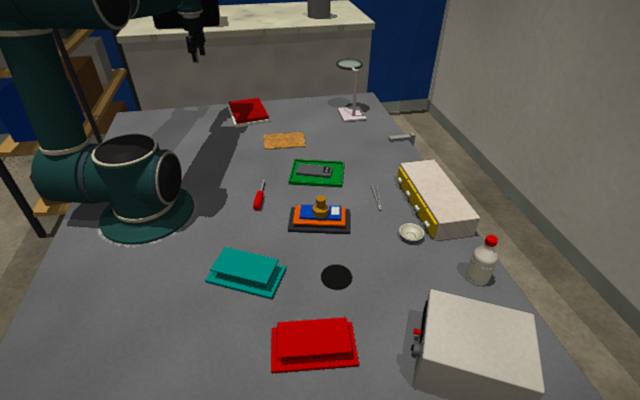

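The top view shows three stages: orange at (357,202) with the blue phone and weight on it, turquoise at (424,289) and red at (510,238). Only the orange one fits the description, since it carries the phone and weight. The tray with the grey phone is at (266,186), the cork at (170,216), the mat at (439,203) and the tweezers at (330,127). I'll measure these and confirm the stage in a crop.

```bash
cat >> h.py <<'E'
def rect(W,m,name,zr):
    q=W[m]; q=q[np.isfinite(q).all(1)]; q=q[(q[:,2]>zr[0])&(q[:,2]<zr[1])]
    (c,s,a)=cv2.minAreaRect(q[:,:2].astype(np.float32))
    if s[0]<s[1]: s=s[::-1]; a+=90
    a=(a+90)%180-90
    print(name,len(q),"c",np.round(c,1),"size",np.round(s,1),"ang",round(a,1),"z",np.round(np.median(q[:,2]),1)); return c,a
def mask(p,W,box,lo,hi):
    h=cv2.cvtColor(p,cv2.COLOR_RGB2HSV); m=cv2.inRange(h,np.array(lo),np.array(hi))>0
    k=np.zeros_like(m); u0,v0,u1,v1=box; k[v0:v1,u0:u1]=1
    m=(m&k).astype(np.uint8); return cv2.morphologyEx(m,cv2.MORPH_OPEN,np.ones((2,2)))>0
E
python3 - <<'E'
from h import *
z=np.load("top0.npz");p,W=z["p"],z["W"]
rect(W,mask(p,W,(320,155,395,245),(5,150,150),(18,255,255)),"orange",(25,50))
rect(W,mask(p,W,(320,155,395,245),(100,120,60),(130,255,255)),"blue",(30,60))
rect(W,mask(p,W,(320,155,395,245),(16,100,40),(32,255,255)),"brass",(80,130))
rect(W,mask(p,W,(220,140,310,235),(45,100,40),(85,255,255)),"tray",(-5,30))
rect(W,mask(p,W,(235,155,292,220),(0,0,0),(180,70,255)),"grey",(8,30))
rect(W,mask(p,W,(140,175,205,255),(5,60,80),(25,255,255)),"cork",(-5,20))
rect(W,mask(p,W,(415,180,465,225),(0,0,0),(180,255,45)),"mat",(-5,20))
rect(W,mask(p,W,(320,155,395,245),(0,0,0),(180,255,70)),"base",(5,18))
k=p[140:250,310:470]; save(cv2.resize(k,None,fx=5,fy=5,interpolation=2),"crop0.png")
E
```

```text
orange 532 c [ 507.3 -139. ] size [147.7  76. ] ang -13.8 z 29.1
blue 507 c [ 509.4 -138.6] size [118.7  54.5] ang -14.2 z 40.4
brass 99 c [ 508.1 -146.1] size [27.2 21.9] ang 89.0 z 95.9
tray 2499 c [544.4 104.2] size [178.6 139.7] ang -16.5 z 5.5
grey 955 c [545.6 110.7] size [159.5 144.8] ang 0.8 z 16.8
cork 2546 c [458.2 351.1] size [161.1 110.9] ang -3.9 z 5.9
mat 641 c [ 507.4 -353.3] size [76.3 73.8] ang -45.0 z 5.1
base 0 c [0. 0.] size [0. 0.] ang 0.0 z nan
  return _methods._mean(a, axis=axis, dtype=dtype,
  ret = ret.dtype.type(ret / rcount)
```

View pics/crop0.png

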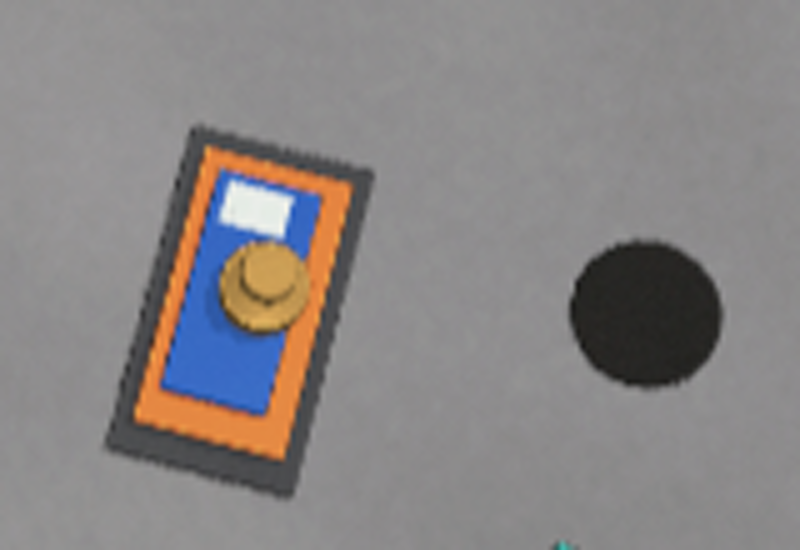

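The crop confirms it: the orange stage at (357,202) holds the blue phone (white patch at the far end) and the brass weight, and the mat is beside it. I'll refine the grey phone and the knob using depth, and work out the pose deltas.

```bash
python3 - <<'E'
from h import *
z=np.load("top0.npz");p,W=z["p"],z["W"]
def near(c,r,lo,hi): 
    return (np.hypot(W[...,0]-c[0],W[...,1]-c[1])<r)&(W[...,2]>lo)&(W[...,2]<hi)
rect(W,near((508,-140),60,90,110),"knob",(0,200))
q=W[near((508,-140),60,90,110)]; print(cv2.minEnclosingCircle(q[:,:2].astype(np.float32)), np.percentile(q[:,2],[5,50,95]))
m=near((544,104),75,12,24)&(cv2.cvtColor(p,cv2.COLOR_RGB2HSV)[...,1]<80)
n,l,st,_=cv2.connectedComponentsWithStats(m.astype(np.uint8)); k=1+np.argmax(st[1:,4])
rect(W,l==k,"grey",(0,40)); 
m=near((507,-353),70,3,9); rect(W,m,"mat",(0,40))
s=ctrl.sense(); print(s["clock"])
from scipy.spatial.transform import Rotation as R
print(R.from_euler("xyz",s["eef_rot"],degrees=True).as_matrix().round(3))
E
```

```text
knob 105 c [ 510.5 -145.8] size [27.8 26.6] ang -33.3 z 96.6
((510.5119323730469, -146.0823974609375), 14.402332305908203) [92.89731349 96.57274457 99.96291522]
grey 896 c [537.9 113.3] size [118.7  55.7] ang -20.5 z 17.2
mat 687 c [ 509.1 -352.1] size [136.  134.2] ang -71.7 z 5.1
0.1
[[-0.97   0.242 -0.   ]
 [ 0.242  0.97  -0.001]
 [ 0.    -0.001 -1.   ]]
```

```bash

python3 -m creep '[0.014,-0.032,0,0,0,0,0.085, 0.028,-0.064,0,0,0,0,0.085, 0.042,-0.096,0,0,0,0,0.085, 0.056,-0.128,0,0,0,0,0.085, 0.069,-0.160,0,0,0,0,0.085]' 40
python3 -m creep '[0.014,-0.032,0,0,0,0,0.085, 0.028,-0.064,0,0,0,0,0.085, 0.042,-0.096,0,0,0,0,0.085, 0.056,-0.128,0,0,0,0,0.085, 0.069,-0.160,0,0,0,0,0.085]'
python3 -m creep '[0.014,-0.032,0,0,0,0,0.085, 0.028,-0.064,0,0,0,0,0.085, 0.042,-0.096,0,0,0,0,0.085, 0.056,-0.128,0,0,0,0,0.085, 0.069,-0.160,0,0,0,0,0.085]'
python3 -m creep '[0.014,-0.032,0,0,0,0,0.085, 0.028,-0.064,0,0,0,0,0.085, 0.042,-0.096,0,0,0,0,0.085, 0.056,-0.128,0,0,0,0,0.085, 0.069,-0.160,0,0,0,0,0.085]'
python3 -m creep '[0.014,-0.032,0,0,0,0,0.06, 0.028,-0.064,0,0,0,0,0.06, 0.042,-0.096,0,0,0,0,0.06, 0.056,-0.128,0,0,0,0,0.06, 0.071,-0.161,0,0,0,0,0.06]'
```

```text
clock: 0.52
eef_pos: [232.9, 493.2, 230.8]
eef_rot: [-180.0, -0.0, 166.0]
force: [1.6, 0.0, 0.6]
finger_gap: 0.994
grasp_force: 0.0
clock: 0.93
eef_pos: [301.8, 333.2, 231.0]
eef_rot: [-180.0, -0.0, 166.0]
force: [1.5, 0.6, -0.6]
finger_gap: 0.993
grasp_force: 0.0
clock: 1.35
eef_pos: [370.8, 173.2, 231.2]
eef_rot: [180.0, 0.0, 166.0]
force: [1.6, 0.6, 0.6]
finger_gap: 0.994
grasp_force: 0.0
clock: 1.77
eef_pos: [439.8, 13.0, 231.2]
eef_rot: [180.0, 0.0, 166.0]
force: [-0.5, 1.0, 0.7]
finger_gap: 0.993
grasp_force: 0.0
clock: 2.18
eef_pos: [510.8, -147.9, 231.1]
eef_rot: [180.0, -0.0, 166.0]
force: [0.1, 0.7, 0.3]
finger_gap: 0.701
grasp_force: 0.0
```

```bash

python3 -m creep '[0,0.002,-0.03,0,0,0,0.06, 0,0.002,-0.06,0,0,0,0.06, 0,0.002,-0.09,0,0,0,0.06, 0,0.002,-0.12,0,0,0,0.06, 0,0.002,-0.145,0,0,0,0.06]'
python3 -m creep '[0,0,-0.010,0,0,0,0.06, 0,0,-0.02,0,0,0,0.06, 0,0,-0.02,0,0,0,0.06, 0,0,-0.02,0,0,0,0.04, 0,0,-0.02,0,0,0,0.03]'
python3 -m creep '[0,0,0,0,0,0,0.015, 0,0,0,0,0,0,0.015, 0,0,0,0,0,0,0.015, 0,0,0,0,0,0,0.015, 0,0,0,0,0,0,0.015]' 40
python3 - <<'E'
from h import *
p,d,c=cap("side"); save(cv2.resize(p[150:260,250:400],None,fx=5,fy=5,interpolation=2),"g1.png")
E
```

```text
clock: 2.6
eef_pos: [509.8, -144.0, 83.8]
eef_rot: [180.0, -0.1, 166.0]
force: [0.3, -0.3, -0.1]
finger_gap: 0.704
grasp_force: 0.0
clock: 3.02
eef_pos: [511.3, -144.3, 67.9]
eef_rot: [-180.0, 0.1, 166.0]
force: [-0.1, -0.6, 0.3]
finger_gap: 0.43
grasp_force: 0.0
clock: 3.43
eef_pos: [510.8, -144.2, 66.6]
eef_rot: [-180.0, 0.0, 166.0]
force: [1.9, -0.5, 0.9]
finger_gap: 0.31
grasp_force: 39.3
```

View pics/g1.png

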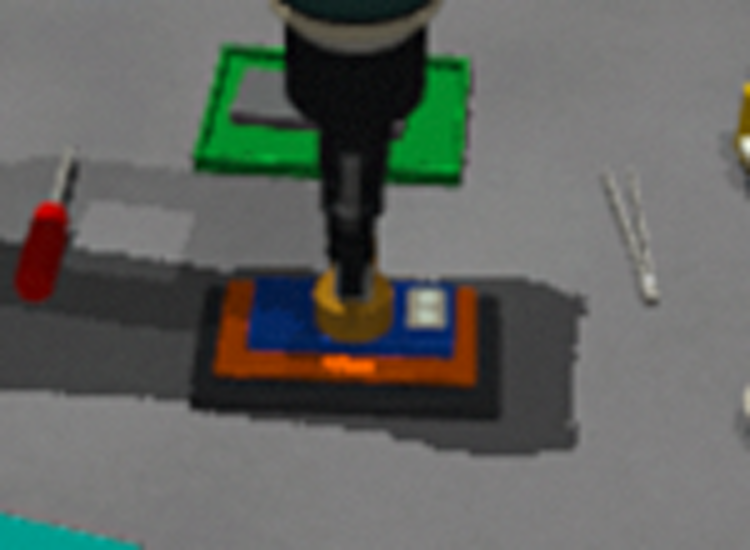

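The side crop shows the fingers holding the knob at crop (352,290), with the weight still standing on the phone. Next I'll lift it and carry it to the mat.

```bash

python3 -m creep '[0,0,0.012,0,0,0,0.015, 0,0,0.024,0,0,0,0.015, 0,0,0.036,0,0,0,0.015, 0,0,0.048,0,0,0,0.015, 0,0,0.060,0,0,0,0.015]'
python3 -m creep '[0,-0.02,0,0,0,0,0.015, 0,-0.045,0,0,0,0,0.015, -0.001,-0.07,0,0,0,0,0.015, -0.001,-0.095,0,0,0,0,0.015, -0.001,-0.115,0,0,0,0,0.015]'
python3 -m creep '[0,-0.02,0,0,0,0,0.015, 0,-0.045,0,0,0,0,0.015, -0.001,-0.065,0,0,0,0,0.015, -0.001,-0.085,0,0,0,0,0.015, -0.001,-0.093,0,0,0,0,0.015]'
python3 -m creep '[0,0,-0.02,0,0,0,0.015, 0,0,-0.04,0,0,0,0.015, 0,0,-0.06,0,0,0,0.015, 0,0,-0.08,0,0,0,0.015, 0,0,-0.085,0,0,0,0.015]'
python3 -m creep '[0,0,-0.002,0,0,0,0.015, 0,0,-0.004,0,0,0,0.015, 0,0,-0.006,0,0,0,0.015, 0,0,-0.008,0,0,0,0.015, 0,0,-0.0085,0,0,0,0.015]'
```

```text
clock: 3.9
eef_pos: [510.7, -144.1, 128.0]
eef_rot: [-180.0, 0.0, 166.0]
force: [0.0, -0.3, -3.1]
finger_gap: 0.311
grasp_force: 39.6
clock: 4.32
eef_pos: [509.5, -260.8, 127.4]
eef_rot: [-180.0, 0.0, 166.0]
force: [-0.0, -0.8, -2.7]
finger_gap: 0.309
grasp_force: 39.9
clock: 4.73
eef_pos: [508.4, -354.3, 127.1]
eef_rot: [-180.0, 0.0, 165.9]
force: [-0.2, 0.0, -3.0]
finger_gap: 0.31
grasp_force: 39.9
clock: 5.15
eef_pos: [507.6, -351.0, 38.6]
eef_rot: [179.9, -0.2, 166.0]
force: [-0.7, 1.1, -3.9]
finger_gap: 0.313
grasp_force: 39.9
clock: 5.57
eef_pos: [509.3, -352.7, 34.3]
eef_rot: [-179.9, 0.1, 166.0]
force: [-0.4, -0.1, 6.4]
finger_gap: 0.308
grasp_force: 40.3
```

```bash

python3 -m creep '[0,0,0,0,0,0,0.05, 0,0,0,0,0,0,0.05, 0,0,0,0,0,0,0.05, 0,0,0,0,0,0,0.05, 0,0,0.01,0,0,0,0.05]'
python3 -m creep '[0,0,0.02,0,0,0,0.05, 0,0,0.04,0,0,0,0.05, 0,0,0.06,0,0,0,0.05, 0,0,0.08,0,0,0,0.05, 0,0,0.1,0,0,0,0.05]'
python3 -m creep '[0,0.02,0,0,0,0,0.07, 0,0.045,0,0,0,0,0.07, 0,0.07,0,0,0,0,0.07, 0,0.095,0,0,0,0,0.07, 0,0.12,0,0,0,0,0.07]'
python3 -m creep '[0,0.02,0,0,0,0,0.07, 0,0.045,0,0,0,0,0.07, 0,0.07,0,0,0,0,0.07, 0,0.085,0,0,0,0,0.07, 0,0.093,0,0,0,0,0.07]'
python3 - <<'E'
from h import *
p,d,c=cap("top"); W=pts(d,c); save(cv2.resize(p[150:250,320:470],None,fx=5,fy=5,interpolation=2),"g2.png")
m=mask(p,W,(405,170,475,240),(12,90,40),(32,255,255)); rect(W,m,"weight",(5,80))
k=m&(W[...,2]>54)
print(cv2.minEnclosingCircle(W[k][:,:2].astype(np.float32)))
p,d,c=cap("side"); W=pts(d,c)
rect(W,mask(p,W,(280,180,370,240),(100,120,60),(130,255,255)),"blue",(30,70))
rect(W,mask(p,W,(280,180,370,240),(5,150,90),(18,255,255)),"orange",(25,50))
save(cv2.resize(p[140:300,250:410],None,fx=3.5,fy=3.5,interpolation=2),"g3.png")
E
```

```text
clock: 5.98
eef_pos: [507.9, -351.6, 41.4]
eef_rot: [179.9, -0.1, 166.0]
force: [-0.9, 0.5, -0.8]
finger_gap: 0.582
grasp_force: 0.0
clock: 6.4
eef_pos: [508.6, -352.1, 144.7]
eef_rot: [-180.0, 0.0, 166.0]
force: [0.0, -0.1, -0.4]
finger_gap: 0.585
grasp_force: 0.0
clock: 6.82
eef_pos: [508.5, -231.1, 143.7]
eef_rot: [-180.0, 0.0, 166.0]
force: [-0.6, -0.2, 0.5]
finger_gap: 0.82
grasp_force: 0.0
clock: 7.23
eef_pos: [508.6, -137.5, 143.7]
eef_rot: [180.0, 0.0, 166.0]
force: [0.4, 0.4, 0.1]
finger_gap: 0.815
grasp_force: 0.0
weight 277 c [ 504.  -356.5] size [51.9 44.4] ang 78.2 z 29.7
((507.60601806640625, -353.8738098144531), 14.348535537719727)
blue 480 c [ 510.9 -142.4] size [116.   52.1] ang -13.6 z 51.5
orange 289 c [ 506.5 -146.1] size [148.9  74.8] ang -11.9 z 39.8
```

View pics/g3.png

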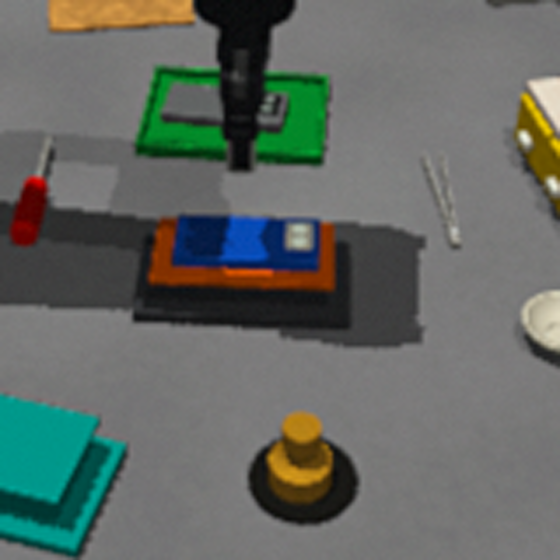

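The weight stands upright on the mat at crop (300,460), and the phone top is at z≈51.5, as expected. Now I'll descend on the blue phone.

```bash

python3 -m creep '[0.001,0,-0.02,0,0,0,0.07, 0.001,0,-0.04,0,0,0,0.07, 0.001,0,-0.06,0,0,0,0.07, 0.001,0,-0.08,0,0,0,0.07, 0.001,0,-0.092,0,0,0,0.07]'
python3 -m creep '[0,0,-0.002,0,0,0,0.07, 0,0,-0.004,0,0,0,0.07, 0,0,-0.006,0,0,0,0.07, 0,0,-0.007,0,0,0,0.07, 0,0,-0.007,0,0,0,0.07]'
python3 -m creep '[0,0,-0.001,0,0,0,0.07, 0,0,-0.002,0,0,0,0.07, 0,0,-0.003,0,0,0,0.07, 0,0,-0.003,0,0,0,0.07, 0,0,-0.003,0,0,0,0.07]'
python3 - <<'E'
from h import *
p,d,c=cap("side"); save(cv2.resize(p[170:250,270:370],None,fx=7,fy=7,interpolation=2),"g4.png")
print(ctrl.sense()["eef_pos"])
E
```

```text
clock: 7.75
eef_pos: [508.9, -139.9, 48.9]
eef_rot: [-180.0, -0.1, 165.9]
force: [-0.5, -0.7, -1.2]
finger_gap: 0.819
grasp_force: 0.0
clock: 8.17
eef_pos: [510.0, -139.3, 44.5]
eef_rot: [-180.0, 0.1, 166.0]
force: [0.8, 0.5, -0.2]
finger_gap: 0.819
grasp_force: 0.0
clock: 8.58
eef_pos: [509.6, -139.1, 40.8]
eef_rot: [180.0, -0.0, 166.0]
force: [-0.2, -0.5, -0.6]
finger_gap: 0.822
grasp_force: 0.0
[ 509.59317431 -139.10975538   40.80676579]
```

View pics/g4.png

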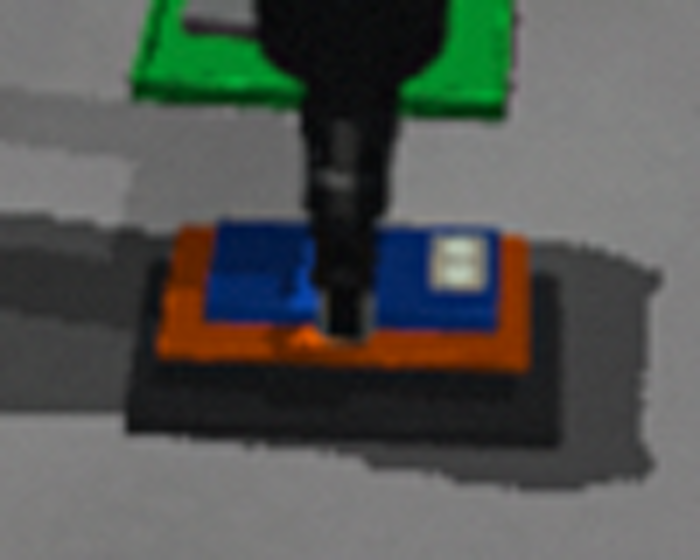

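The near fingertip is just beyond the phone's edge at crop (345,330), above the plate. I'll close here, 2 mm lower.

```bash

python3 -m creep '[0,0,-0.001,0,0,0,0.07, 0,0,-0.002,0,0,0,0.065, 0,0,-0.002,0,0,0,0.06, 0,0,-0.002,0,0,0,0.055, 0,0,-0.002,0,0,0,0.045]' 40
python3 -m creep '[0,0,0,0,0,0,0.045, 0,0,0,0,0,0,0.045, 0,0,0,0,0,0,0.045, 0,0,0,0,0,0,0.045, 0,0,0,0,0,0,0.045]' 50
python3 -m creep '[0,0,0.005,0,0,0,0.045, 0,0,0.01,0,0,0,0.045, 0,0,0.015,0,0,0,0.045, 0,0,0.02,0,0,0,0.045, 0,0,0.02,0,0,0,0.045]' 50
python3 - <<'E'
from h import *
p,d,c=cap("side"); save(cv2.resize(p[170:250,270:370],None,fx=7,fy=7,interpolation=2),"g5.png")
E
```

```text
clock: 9.05
eef_pos: [509.6, -139.1, 38.8]
eef_rot: [180.0, -0.0, 166.0]
force: [-0.6, 0.4, 0.1]
finger_gap: 0.64
grasp_force: 44.7
clock: 9.47
eef_pos: [509.6, -139.1, 38.8]
eef_rot: [180.0, -0.0, 166.0]
force: [-0.8, 1.0, 0.9]
finger_gap: 0.636
grasp_force: 56.1
clock: 9.88
eef_pos: [510.1, -139.3, 60.2]
eef_rot: [-180.0, 0.1, 166.0]
force: [0.7, 0.6, -1.0]
finger_gap: 0.633
grasp_force: 55.9
```

View pics/g5.png

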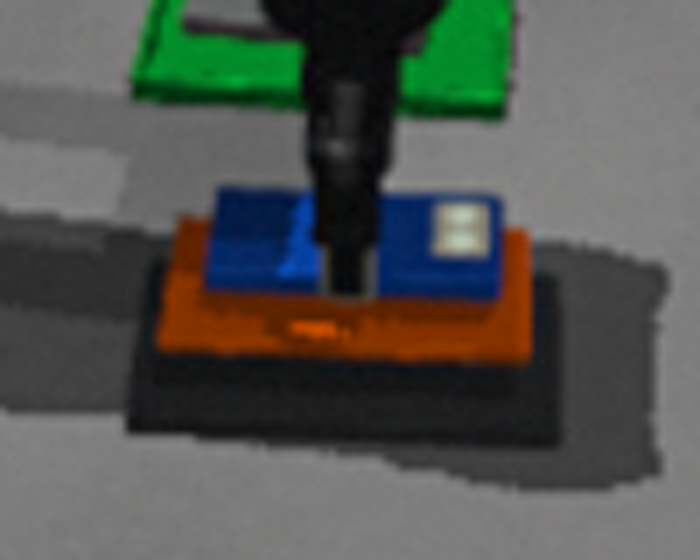

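The blue phone is held level above the plate, fingers at crop (345,280). I'll carry it to the cork.

```bash

python3 -m creep '[0,0,0.01,0,0,0,0.045, 0,0,0.02,0,0,0,0.045, 0,0.01,0.025,0,0,0,0.045, 0,0.03,0.025,0,0,0,0.045, 0,0.055,0.025,0,0,0,0.045]'
python3 -m creep '[-0.005,0.03,0,0,0,0,0.045, -0.010,0.06,0,0,0,0,0.045, -0.015,0.09,0,0,0,0,0.045, -0.02,0.12,0,0,0,0,0.045, -0.025,0.15,0,0,0,0,0.045]'
python3 -m creep '[-0.005,0.03,0,0,0,0,0.045, -0.010,0.06,0,0,0,0,0.045, -0.015,0.09,0,0,0,0,0.045, -0.02,0.12,0,0,0,0,0.045, -0.025,0.15,0,0,0,0,0.045]'
python3 -m creep '[0,0.03,0,0,0,0,0.045, 0,0.06,0,0,0,0,0.045, 0,0.09,0,0,0,0,0.045, -0.001,0.12,0,0,0,0,0.045, -0.001,0.136,0,0,0,0,0.045]'
python3 -m creep '[0,0,-0.015,0,0,0,0.045, 0,0,-0.03,0,0,0,0.045, 0,0,-0.045,0,0,0,0.045, 0,0,-0.06,0,0,0,0.045, 0,0,-0.068,0,0,0,0.045]'
python3 -m creep '[0,0,-0.001,0,0,0,0.045, 0,0,-0.002,0,0,0,0.045, 0,0,-0.003,0,0,0,0.045, 0,0,-0.004,0,0,0,0.045, 0,0,-0.005,0,0,0,0.045]'
```

```text
clock: 10.35
eef_pos: [509.9, -83.8, 85.0]
eef_rot: [-180.0, 0.1, 165.9]
force: [0.1, 1.1, -2.0]
finger_gap: 0.635
grasp_force: 55.9
clock: 10.77
eef_pos: [484.1, 67.8, 84.6]
eef_rot: [180.0, 0.0, 166.0]
force: [-0.2, 1.1, -2.1]
finger_gap: 0.638
grasp_force: 55.9
clock: 11.18
eef_pos: [458.9, 217.9, 84.7]
eef_rot: [180.0, 0.0, 166.0]
force: [1.0, -0.1, -1.6]
finger_gap: 0.632
grasp_force: 55.9
clock: 11.6
eef_pos: [457.8, 355.0, 84.5]
eef_rot: [179.9, 0.0, 166.1]
force: [-0.5, -0.6, -1.5]
finger_gap: 0.635
grasp_force: 55.9
clock: 12.02
eef_pos: [457.9, 351.7, 14.5]
eef_rot: [-179.9, -0.1, 166.0]
force: [-0.5, -0.2, -2.3]
finger_gap: 0.637
grasp_force: 55.9
clock: 12.43
eef_pos: [458.9, 352.1, 11.5]
eef_rot: [180.0, 0.0, 166.0]
force: [-0.8, 1.0, -1.7]
finger_gap: 0.632
grasp_force: 55.9
```

```bash

python3 -m creep '[0,0,-0.001,0,0,0,0.045, 0,0,-0.002,0,0,0,0.045, 0,0,-0.003,0,0,0,0.045, 0,0,-0.004,0,0,0,0.045, 0,0,-0.005,0,0,0,0.045]'
python3 -m creep '[0,0,-0.0005,0,0,0,0.045, 0,0,-0.001,0,0,0,0.045, 0,0,-0.001,0,0,0,0.045, 0,0,-0.001,0,0,0,0.045, 0,0,-0.001,0,0,0,0.045]'
```

```text
clock: 12.85
eef_pos: [458.6, 351.9, 5.7]
eef_rot: [-180.0, 0.0, 166.0]
force: [-0.1, 0.7, 7.6]
finger_gap: 0.638
grasp_force: 57.2
clock: 13.27
eef_pos: [458.7, 351.9, 5.7]
eef_rot: [180.0, 0.0, 166.0]
force: [-5.8, -4.6, 11.0]
finger_gap: 0.634
grasp_force: 57.2
```

```bash

python3 -m creep '[0,0,0.001,0,0,0,0.07, 0,0,0.001,0,0,0,0.07, 0,0,0.001,0,0,0,0.07, 0,0,0.001,0,0,0,0.07, 0,0,0.001,0,0,0,0.07]'
python3 -m creep '[0,0,0.005,0,0,0,0.07, 0,0,0.02,0,0,0,0.07, 0,0,0.05,0,0,0,0.07, 0,0,0.08,0,0,0,0.07, 0,0,0.1,0,0,0,0.07]'
python3 -m creep '[0,-0.02,0.01,0,0,0,0.07, -0.005,-0.04,0.02,0,0,0,0.07, -0.01,-0.06,0.02,0,0,0,0.07, -0.015,-0.08,0.02,0,0,0,0.07, -0.02,-0.1,0.02,0,0,0,0.07]'
python3 - <<'E'
from h import *
p,d,c=cap("side"); W=pts(d,c); save(cv2.resize(p[110:250,230:410],None,fx=4.4,fy=4.4,interpolation=2),"g6.png")
p,d,c=cap("top"); W=pts(d,c); save(p,"t6.png")
rect(W,mask(p,W,(140,165,215,265),(100,100,40),(130,255,255)),"blue",(8,30))
rect(W,mask(p,W,(320,155,395,245),(5,150,60),(18,255,255)),"orange",(25,60))
m=(np.hypot(W[...,0]-544,W[...,1]-104)<75)&(W[...,2]>12)&(W[...,2]<24)&(cv2.cvtColor(p,cv2.COLOR_RGB2HSV)[...,1]<80)
n,l,st,_=cv2.connectedComponentsWithStats(m.astype(np.uint8)); k=1+np.argmax(st[1:,4])
rect(W,l==k,"grey",(0,40))
E
```

```text
clock: 13.68
eef_pos: [458.6, 351.9, 5.7]
eef_rot: [-180.0, -0.0, 166.0]
force: [0.1, 0.7, -0.3]
finger_gap: 0.823
grasp_force: 0.0
clock: 14.1
eef_pos: [459.0, 352.2, 109.0]
eef_rot: [179.9, 0.1, 166.0]
force: [0.6, 0.5, 1.0]
finger_gap: 0.815
grasp_force: 0.0
clock: 14.52
eef_pos: [438.3, 251.1, 126.4]
eef_rot: [180.0, 0.0, 166.0]
force: [-1.0, 0.4, 0.2]
finger_gap: 0.819
grasp_force: 0.0
blue 314 c [419.9 358.9] size [53.8 41.2] ang 77.7 z 18.0
orange 1681 c [ 507.5 -139. ] size [148.3  76.6] ang -14.0 z 44.9
grey 893 c [538.  113.1] size [118.8  56.4] ang -20.2 z 17.3
```

View pics/t6.png

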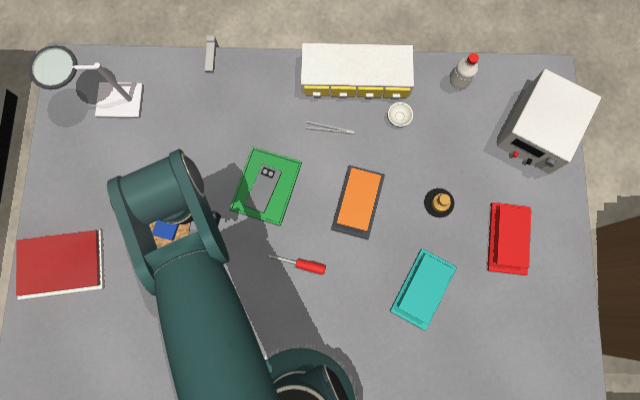

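Blue lies on the cork at (168,232), partly hidden by the arm, and its top at z=18 is right for that. The orange stage is empty at (357,202) with z=45, the weight stands on the mat at (440,201), and grey is at (264,188). Next is the grey phone.

```bash

python3 -m creep '[0.02,-0.027,0,0,0,-2,0.07, 0.04,-0.055,0,0,0,-4,0.07, 0.06,-0.082,0,0,0,-6,0.07, 0.08,-0.11,0,0,0,-6.3,0.07, 0.1,-0.137,0,0,0,-6.3,0.07]'
python3 -m creep '[0,0,-0.03,0,0,0,0.07, 0,0,-0.06,0,0,0,0.07, 0,0,-0.09,0,0,0,0.07, 0,0,-0.1,0,0,0,0.07, 0,0,-0.105,0,0,0,0.07]'
python3 -m creep '[0,0,-0.003,0,0,0,0.07, 0,0,-0.006,0,0,0,0.07, 0,0,-0.009,0,0,0,0.07, 0,0,-0.012,0,0,0,0.07, 0,0,-0.013,0,0,0,0.07]'
python3 -m creep '[0,0,-0.001,0,0,0,0.07, 0,0,-0.002,0,0,0,0.07, 0,0,-0.002,0,0,0,0.07, 0,0,-0.002,0,0,0,0.07, 0,0,-0.002,0,0,0,0.07]'
```

```text
clock: 15.03
eef_pos: [539.7, 113.8, 126.2]
eef_rot: [180.0, 0.0, 159.7]
force: [0.4, 1.0, -0.5]
finger_gap: 0.819
grasp_force: 0.0
clock: 15.45
eef_pos: [537.9, 115.1, 19.2]
eef_rot: [-179.9, -0.1, 159.7]
force: [-0.1, -0.7, 0.0]
finger_gap: 0.817
grasp_force: 0.0
clock: 15.87
eef_pos: [538.8, 115.0, 8.2]
eef_rot: [180.0, 0.0, 159.7]
force: [-0.5, 0.2, -0.5]
finger_gap: 0.817
grasp_force: 0.0
clock: 16.28
eef_pos: [538.7, 114.9, 5.9]
eef_rot: [180.0, 0.0, 159.7]
force: [-0.5, 0.3, 0.3]
finger_gap: 0.819
grasp_force: 0.0
```

```bash

python3 -m creep '[0,0,0,0,0,0,0.065, 0,0,0,0,0,0,0.06, 0,0,0,0,0,0,0.055, 0,0,0,0,0,0,0.045, 0,0,0,0,0,0,0.045]' 50
python3 -m creep '[0,0,0,0,0,0,0.045, 0,0,0,0,0,0,0.045, 0,0,0,0,0,0,0.045, 0,0,0,0,0,0,0.045, 0,0,0,0,0,0,0.045]' 50
python3 -m creep '[0,0,0.01,0,0,0,0.045, 0,0,0.02,0,0,0,0.045, 0,0,0.035,0,0,0,0.045, 0,0,0.05,0,0,0,0.045, 0,0,0.065,0,0,0,0.045]'
python3 -m creep '[0,0,0.01,0,0,0,0.045, 0,0,0.013,0,0,0,0.045, 0,0,0.013,0,0,0,0.045, 0,0,0.013,0,0,0,0.045, 0,0,0.013,0,0,0,0.045]'
python3 - <<'E'
from h import *
p,d,c=cap("side"); W=pts(d,c); save(cv2.resize(p[110:250,250:390],None,fx=4.2,fy=4.2,interpolation=2),"g7.png")
E
```

```text
clock: 16.7
eef_pos: [538.8, 114.9, 6.3]
eef_rot: [180.0, 0.0, 159.7]
force: [-3.0, -1.4, 6.6]
finger_gap: 0.637
grasp_force: 52.6
clock: 17.12
eef_pos: [538.8, 114.8, 6.3]
eef_rot: [180.0, 0.0, 159.7]
force: [-2.8, -2.3, 6.8]
finger_gap: 0.636
grasp_force: 52.6
clock: 17.53
eef_pos: [538.6, 114.9, 72.4]
eef_rot: [180.0, 0.0, 159.7]
force: [-0.8, 0.2, -1.4]
finger_gap: 0.635
grasp_force: 53.8
clock: 17.95
eef_pos: [538.2, 114.8, 82.9]
eef_rot: [-180.0, -0.1, 159.7]
force: [0.5, -0.6, -2.1]
finger_gap: 0.636
grasp_force: 53.8
```

View pics/g7.png

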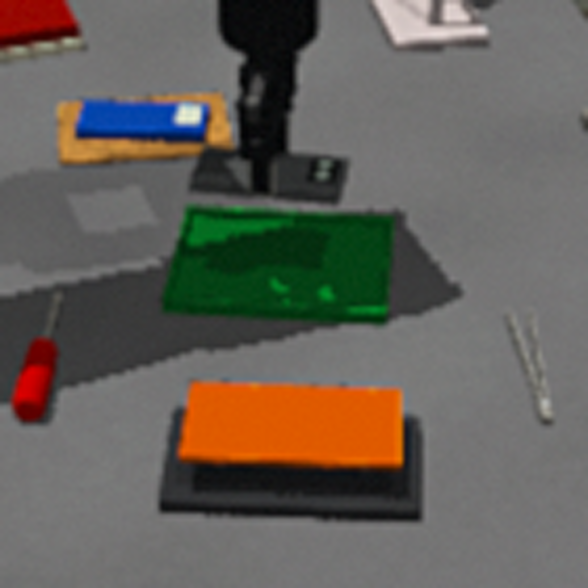

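Grey is held level above the tray at crop (268,175), and blue lies on the cork at crop (143,120). Now to the stage.

```bash

python3 -m creep '[-0.003,-0.02,0,0,0,2,0.045, -0.006,-0.045,0,0,0,4,0.045, -0.009,-0.07,0,0,0,6.3,0.045, -0.012,-0.1,0,0,0,6.3,0.045, -0.015,-0.13,0,0,0,6.3,0.045]'
python3 -m creep '[-0.003,-0.03,0,0,0,0,0.045, -0.006,-0.06,0,0,0,0,0.045, -0.01,-0.09,0,0,0,0,0.045, -0.015,-0.113,0,0,0,0,0.045, -0.015,-0.123,0,0,0,0,0.045]'
python3 -m creep '[0,0,-0.008,0,0,0,0.045, 0,0,-0.016,0,0,0,0.045, 0,0,-0.024,0,0,0,0.045, 0,0,-0.030,0,0,0,0.045, 0,0,-0.033,0,0,0,0.045]'
python3 -m creep '[0,0,-0.002,0,0,0,0.045, 0,0,-0.004,0,0,0,0.045, 0,0,-0.006,0,0,0,0.045, 0,0,-0.007,0,0,0,0.045, 0,0,-0.007,0,0,0,0.045]'
```

```text
clock: 18.42
eef_pos: [523.0, -16.1, 83.1]
eef_rot: [-180.0, -0.1, 166.0]
force: [0.3, -0.9, -1.5]
finger_gap: 0.634
grasp_force: 53.8
clock: 18.83
eef_pos: [507.6, -140.5, 83.1]
eef_rot: [-180.0, -0.1, 165.9]
force: [0.4, 0.3, -2.4]
finger_gap: 0.633
grasp_force: 53.8
clock: 19.25
eef_pos: [508.2, -137.1, 49.1]
eef_rot: [180.0, -0.1, 166.0]
force: [1.1, 0.4, -1.3]
finger_gap: 0.64
grasp_force: 53.8
clock: 19.67
eef_pos: [508.7, -138.1, 43.9]
eef_rot: [180.0, 0.0, 166.0]
force: [-0.3, 0.4, -0.8]
finger_gap: 0.634
grasp_force: 53.9
```

Contact has just begun. I'll press about 2 mm further, release, back off and look.

```bash

python3 -m creep '[0,0,-0.001,0,0,0,0.045, 0,0,-0.002,0,0,0,0.045, 0,0,-0.003,0,0,0,0.045, 0,0,-0.003,0,0,0,0.045, 0,0,-0.003,0,0,0,0.045]'
python3 -m creep '[0,0,0,0,0,0,0.07, 0,0,0,0,0,0,0.07, 0,0,0,0,0,0,0.07, 0,0,0,0,0,0,0.07, 0,0,0,0,0,0,0.07]'
python3 -m creep '[0,0,0.005,0,0,0,0.07, 0,0,0.02,0,0,0,0.07, 0,0,0.04,0,0,0,0.07, 0,0,0.06,0,0,0,0.07, 0,0,0.08,0,0,0,0.07]'
python3 -m creep '[-0.01,0.03,0,0,0,0,0.07, -0.02,0.06,0,0,0,0,0.07, -0.03,0.09,0,0,0,0,0.07, -0.04,0.12,0,0,0,0,0.07, -0.05,0.15,0,0,0,0,0.07]'
python3 - <<'E'
from h import *
p,d,c=cap("side"); save(cv2.resize(p[110:300,230:410],None,fx=3,fy=3,interpolation=2),"g8.png")
p,d,c=cap("top"); W=pts(d,c)
rect(W,mask(p,W,(140,165,215,265),(100,100,40),(130,255,255)),"blue",(8,30))
rect(W,mask(p,W,(320,155,395,245),(5,150,60),(18,255,255)),"orange",(25,60))
m=(np.hypot(W[...,0]-508,W[...,1]+139)<75)&(W[...,2]>46)&(W[...,2]<60)&(cv2.cvtColor(p,cv2.COLOR_RGB2HSV)[...,1]<80)
n,l,st,_=cv2.connectedComponentsWithStats(m.astype(np.uint8)); k=1+np.argmax(st[1:,4])
rect(W,l==k,"grey",(0,70))
E
```

```text
clock: 20.08
eef_pos: [508.7, -138.2, 40.9]
eef_rot: [-180.0, 0.0, 166.0]
force: [1.2, 1.2, 0.5]
finger_gap: 0.634
grasp_force: 54.0
clock: 20.5
eef_pos: [508.6, -138.1, 40.8]
eef_rot: [-180.0, 0.0, 166.0]
force: [-0.4, 0.4, 0.3]
finger_gap: 0.816
grasp_force: 0.0
clock: 20.92
eef_pos: [508.5, -138.1, 122.0]
eef_rot: [-180.0, -0.0, 166.0]
force: [0.8, 0.2, -0.3]
finger_gap: 0.817
grasp_force: 0.0
clock: 21.33
eef_pos: [457.9, 13.0, 121.3]
eef_rot: [180.0, 0.0, 165.9]
force: [1.2, 0.1, 1.0]
finger_gap: 0.819
grasp_force: 0.0
blue 783 c [457.9 350.4] size [117.3  54.5] ang -13.4 z 18.0
orange 643 c [ 507.7 -139.1] size [148.7  76.8] ang -14.1 z 40.0
grey 960 c [ 508.5 -137.3] size [118.1  55. ] ang -14.0 z 51.7
```

View pics/g8.png

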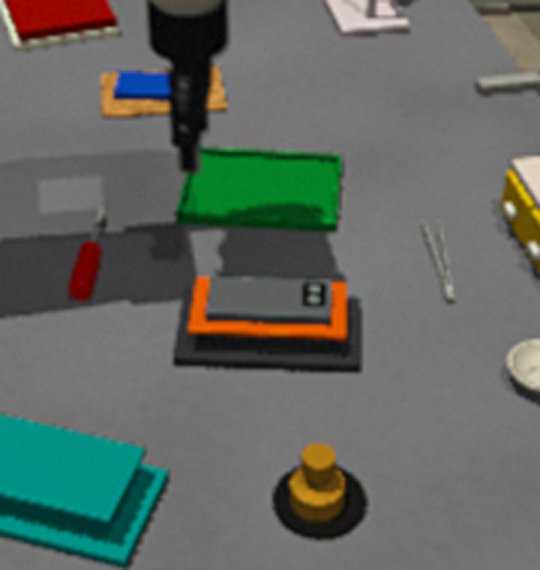

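Grey sits centred on the orange plate (crop 265,300), 2 mm off and at the right angle, with the plate at z=40. Blue is on the cork. I'll fetch it.

```bash

python3 -m creep '[0,0.025,0,0,0,0,0.07, 0,0.055,0,0,0,0,0.07, 0,0.085,0,0,0,0,0.07, 0,0.12,0,0,0,0,0.07, 0,0.15,0,0,0,0,0.07]'
python3 -m creep '[0,0.035,0,0,0,0,0.07, 0,0.07,0,0,0,0,0.07, 0,0.105,0,0,0,0,0.07, 0,0.14,0,0,0,0,0.07, 0,0.17,0,0,0,0,0.07]'
python3 -m creep '[0,0.01,-0.02,0,0,0,0.07, 0,0.02,-0.05,0,0,0,0.07, 0,0.02,-0.075,0,0,0,0.07, 0,0.02,-0.09,0,0,0,0.07, 0,0.02,-0.1,0,0,0,0.07]'
python3 -m creep '[0,0,-0.004,0,0,0,0.07, 0,0,-0.008,0,0,0,0.07, 0,0,-0.011,0,0,0,0.07, 0,0,-0.014,0,0,0,0.07, 0,0,-0.014,0,0,0,0.07]'
```

```text
clock: 21.85
eef_pos: [458.6, 163.3, 121.3]
eef_rot: [180.0, 0.0, 166.0]
force: [0.0, 0.3, 0.2]
finger_gap: 0.823
grasp_force: 0.0
clock: 22.27
eef_pos: [458.6, 333.8, 121.1]
eef_rot: [180.0, 0.0, 166.0]
force: [0.2, -0.6, 0.5]
finger_gap: 0.819
grasp_force: 0.0
clock: 22.68
eef_pos: [458.2, 351.3, 18.8]
eef_rot: [-179.9, -0.1, 166.0]
force: [-0.0, -0.3, -0.7]
finger_gap: 0.818
grasp_force: 0.0
clock: 23.1
eef_pos: [458.8, 351.9, 7.0]
eef_rot: [180.0, 0.0, 166.0]
force: [0.6, -1.4, -0.5]
finger_gap: 0.82
grasp_force: 0.0
```

```bash

python3 -m creep '[0,0,0,0,0,0,0.065, 0,0,0,0,0,0,0.06, 0,0,0,0,0,0,0.055, 0,0,0,0,0,0,0.045, 0,0,0,0,0,0,0.045]' 50
python3 -m creep '[0,0,0,0,0,0,0.045, 0,0,0,0,0,0,0.045, 0,0,0,0,0,0,0.045, 0,0,0,0,0,0,0.045, 0,0,0,0,0,0,0.045]' 50
python3 -m creep '[0,0,0.01,0,0,0,0.045, 0,0,0.02,0,0,0,0.045, 0,0,0.035,0,0,0,0.045, 0,0,0.05,0,0,0,0.045, 0,0,0.065,0,0,0,0.045]'
python3 -m creep '[0.007,-0.02,0,0,0,-1,0.045, 0.017,-0.05,0,0,0,-2,0.045, 0.027,-0.08,0,0,0,-2.5,0.045, 0.037,-0.11,0,0,0,-2.5,0.045, 0.047,-0.14,0,0,0,-2.5,0.045]'
python3 -m creep '[0.01,-0.03,0,0,0,0,0.045, 0.02,-0.055,0,0,0,0,0.045, 0.03,-0.08,0,0,0,0,0.045, 0.037,-0.1,0,0,0,0,0.045, 0.039,-0.107,0,0,0,0,0.045]'
python3 -m creep '[0,0,-0.012,0,0,0,0.045, 0,0,-0.025,0,0,0,0.045, 0,0,-0.038,0,0,0,0.045, 0,0,-0.048,0,0,0,0.045, 0,0,-0.053,0,0,0,0.045]'
python3 -m creep '[0,0,-0.003,0,0,0,0.045, 0,0,-0.006,0,0,0,0.045, 0,0,-0.008,0,0,0,0.045, 0,0,-0.009,0,0,0,0.045, 0,0,-0.009,0,0,0,0.045]'
```

```text
clock: 23.52
eef_pos: [458.9, 352.1, 7.8]
eef_rot: [180.0, 0.0, 166.0]
force: [-3.3, -2.4, 8.3]
finger_gap: 0.632
grasp_force: 52.4
clock: 23.93
eef_pos: [458.9, 352.1, 7.8]
eef_rot: [180.0, 0.0, 166.0]
force: [-3.2, -2.4, 8.0]
finger_gap: 0.635
grasp_force: 52.4
clock: 24.35
eef_pos: [458.7, 351.9, 73.5]
eef_rot: [180.0, 0.0, 166.0]
force: [-0.2, -0.4, -2.2]
finger_gap: 0.638
grasp_force: 53.6
clock: 24.77
eef_pos: [505.9, 210.6, 73.0]
eef_rot: [180.0, 0.0, 163.5]
force: [0.3, -0.7, -0.9]
finger_gap: 0.637
grasp_force: 53.6
clock: 25.18
eef_pos: [545.5, 102.5, 72.9]
eef_rot: [-180.0, 0.1, 163.4]
force: [-0.4, 0.3, -2.5]
finger_gap: 0.638
grasp_force: 53.6
clock: 25.6
eef_pos: [543.3, 105.6, 16.2]
eef_rot: [-179.9, -0.2, 163.5]
force: [-0.5, 0.6, -1.8]
finger_gap: 0.637
grasp_force: 53.6
clock: 26.02
eef_pos: [544.7, 104.9, 9.9]
eef_rot: [180.0, 0.0, 163.5]
force: [-0.3, -0.3, -1.7]
finger_gap: 0.638
grasp_force: 53.6
```

```bash

python3 -m creep '[0,0,-0.001,0,0,0,0.045, 0,0,-0.002,0,0,0,0.045, 0,0,-0.003,0,0,0,0.045, 0,0,-0.0035,0,0,0,0.045, 0,0,-0.0035,0,0,0,0.045]'
```

```text
clock: 26.43
eef_pos: [544.7, 104.9, 6.8]
eef_rot: [180.0, 0.0, 163.5]
force: [-2.8, -0.1, 3.8]
finger_gap: 0.631
grasp_force: 54.3
```

```bash

python3 -m creep '[0,0,0,0,0,0,0.07, 0,0,0,0,0,0,0.07, 0,0,0,0,0,0,0.07, 0,0,0,0,0,0,0.07, 0,0,0,0,0,0,0.07]'
python3 -m creep '[0,0,0.005,0,0,0,0.07, 0,0,0.03,0,0,0,0.07, 0,0,0.06,0,0,0,0.07, 0,0,0.09,0,0,0,0.07, 0,0,0.12,0,0,0,0.07]'
python3 -m creep '[-0.002,-0.03,0,0,0,0,0.06, -0.004,-0.06,0,0,0,0,0.06, -0.007,-0.09,0,0,0,0,0.06, -0.009,-0.12,0,0,0,0,0.06, -0.012,-0.15,0,0,0,0,0.06]'
python3 -m creep '[-0.002,-0.03,0,0,0,0,0.06, -0.004,-0.06,0,0,0,0,0.06, -0.007,-0.09,0,0,0,0,0.06, -0.009,-0.12,0,0,0,0,0.06, -0.012,-0.15,0,0,0,0,0.06]'
python3 -m creep '[-0.002,-0.03,0,0,0,0,0.06, -0.004,-0.06,0,0,0,0,0.06, -0.007,-0.1,0,0,0,0,0.06, -0.009,-0.135,0,0,0,0,0.06, -0.012,-0.157,0,0,0,0,0.06]'
python3 - <<'E'
from h import *
p,d,c=cap("top"); W=pts(d,c); save(cv2.resize(p[130:260,220:480],None,fx=3,fy=3,interpolation=2),"g9.png")
rect(W,mask(p,W,(220,140,310,235),(100,100,40),(130,255,255)),"blue",(8,30))
rect(W,mask(p,W,(220,140,310,235),(45,100,40),(85,255,255)),"tray",(-5,30))
E
```

```text
clock: 26.85
eef_pos: [544.6, 104.9, 6.3]
eef_rot: [-180.0, -0.0, 163.5]
force: [0.2, 0.1, 0.0]
finger_gap: 0.82
grasp_force: 0.0
clock: 27.27
eef_pos: [544.3, 104.8, 128.0]
eef_rot: [-180.0, -0.0, 163.5]
force: [0.6, -0.5, 0.0]
finger_gap: 0.816
grasp_force: 0.0
clock: 27.68
eef_pos: [532.3, -46.4, 126.9]
eef_rot: [180.0, 0.0, 163.5]
force: [0.3, -0.3, 0.9]
finger_gap: 0.7
grasp_force: 0.0
clock: 28.1
eef_pos: [520.3, -196.6, 126.8]
eef_rot: [-180.0, 0.0, 163.5]
force: [-0.0, 0.1, 0.5]
finger_gap: 0.702
grasp_force: 0.0
clock: 28.52
eef_pos: [508.1, -355.1, 126.6]
eef_rot: [-180.0, 0.0, 163.4]
force: [0.6, 0.4, 0.1]
finger_gap: 0.703
grasp_force: 0.0
blue 756 c [543.9 102.8] size [119.9  55.2] ang -17.1 z 16.6
tray 2498 c [544.3 104.1] size [178.1 139.4] ang -16.3 z 5.7
```

View pics/g9.png

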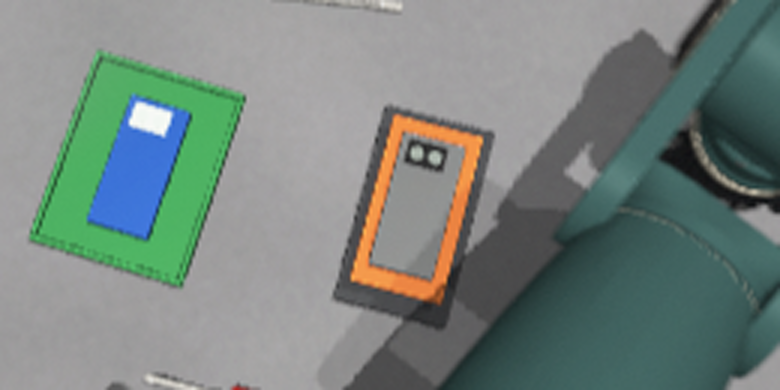

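Blue lies in the middle of the tray (crop 140,168) at z 16.6, and grey is centred on the orange plate (crop 415,205). Last is the weight.

```bash

python3 -m creep '[0,0,-0.02,0,0,0,0.06, 0,0,-0.04,0,0,0,0.06, 0,0,-0.06,0,0,0,0.06, 0,0,-0.075,0,0,0,0.06, 0,0,-0.082,0,0,0,0.06]'
python3 -m creep '[0,0,-0.005,0,0,0,0.06, 0,0,-0.011,0,0,0,0.06, 0,0,-0.011,0,0,0,0.06, 0,0,-0.011,0,0,0,0.045, 0,0,-0.011,0,0,0,0.035]'
python3 -m creep '[0,0,0,0,0,0,0.015, 0,0,0,0,0,0,0.015, 0,0,0,0,0,0,0.015, 0,0,0,0,0,0,0.015, 0,0,0,0,0,0,0.015]' 40
python3 -m creep '[0,0,0.015,0,0,0,0.015, 0,0,0.03,0,0,0,0.015, 0,0,0.05,0,0,0,0.015, 0,0,0.07,0,0,0,0.015, 0,0,0.08,0,0,0,0.015]'
python3 -m creep '[0,0.02,0,0,0,0,0.015, 0,0.045,0,0,0,0,0.015, 0,0.07,0,0,0,0,0.015, 0,0.095,0,0,0,0,0.015, 0,0.12,0,0,0,0,0.015]'
python3 -m creep '[0,0.025,0,0,0,0,0.015, 0,0.05,0,0,0,0,0.015, 0,0.07,0,0,0,0,0.015, 0,0.085,0,0,0,0,0.015, 0,0.094,0,0,0,0,0.015]'
python3 -m creep '[0,0,-0.005,0,0,0,0.015, 0,0,-0.01,0,0,0,0.015, 0,0,-0.015,0,0,0,0.015, 0,0,-0.02,0,0,0,0.015, 0,0,-0.025,0,0,0,0.015]'
```

```text
clock: 28.98
eef_pos: [507.9, -351.6, 42.3]
eef_rot: [179.9, -0.1, 163.5]
force: [-1.1, -0.1, -0.7]
finger_gap: 0.705
grasp_force: 0.0
clock: 29.4
eef_pos: [508.9, -352.3, 34.2]
eef_rot: [-180.0, 0.1, 163.5]
force: [-0.1, -1.0, -0.7]
finger_gap: 0.429
grasp_force: 0.0
clock: 29.82
eef_pos: [509.0, -352.5, 34.2]
eef_rot: [-180.0, 0.1, 163.5]
force: [-0.6, -0.9, 6.6]
finger_gap: 0.311
grasp_force: 39.3
clock: 30.23
eef_pos: [509.0, -352.3, 115.5]
eef_rot: [-180.0, 0.1, 163.5]
force: [0.5, -0.2, -2.8]
finger_gap: 0.31
grasp_force: 40.0
clock: 30.65
eef_pos: [508.1, -230.9, 112.5]
eef_rot: [180.0, -0.1, 163.5]
force: [0.5, -0.4, -3.3]
finger_gap: 0.308
grasp_force: 40.0
clock: 31.07
eef_pos: [508.3, -136.5, 112.8]
eef_rot: [180.0, -0.0, 163.5]
force: [1.5, -0.6, -3.1]
finger_gap: 0.311
grasp_force: 40.0
clock: 31.48
eef_pos: [508.4, -138.7, 87.4]
eef_rot: [-180.0, -0.0, 163.4]
force: [-0.6, 0.2, -2.3]
finger_gap: 0.31
grasp_force: 40.0
```

```bash

python3 -m creep '[0,0,-0.003,0,0,0,0.015, 0,0,-0.006,0,0,0,0.015, 0,0,-0.008,0,0,0,0.015, 0,0,-0.01,0,0,0,0.015, 0,0,-0.012,0,0,0,0.015]'
python3 -m creep '[0,0,-0.002,0,0,0,0.015, 0,0,-0.004,0,0,0,0.015, 0,0,-0.006,0,0,0,0.015, 0,0,-0.006,0,0,0,0.015, 0,0,-0.006,0,0,0,0.015]'
```

```text
clock: 31.9
eef_pos: [508.7, -138.2, 76.4]
eef_rot: [-180.0, 0.0, 163.5]
force: [-0.6, 0.2, -1.7]
finger_gap: 0.306
grasp_force: 40.2
clock: 32.32
eef_pos: [508.7, -138.2, 70.4]
eef_rot: [-180.0, 0.0, 163.5]
force: [-0.6, -1.8, -0.2]
finger_gap: 0.305
grasp_force: 40.3
```

Force is about 0 N, so the spring now carries the weight. I'll go down 1 mm more, release, rise and check.

```bash

python3 -m creep '[0,0,-0.001,0,0,0,0.015, 0,0,-0.001,0,0,0,0.025, 0,0,-0.001,0,0,0,0.035, 0,0,-0.001,0,0,0,0.045, 0,0,-0.001,0,0,0,0.05]'
python3 -m creep '[0,0,0,0,0,0,0.05, 0,0,0.02,0,0,0,0.05, 0,0,0.05,0,0,0,0.05, 0,0,0.08,0,0,0,0.05, 0,0,0.11,0,0,0,0.05]'
python3 -m creep '[-0.01,0.03,0,0,0,0,0.05, -0.02,0.06,0,0,0,0,0.05, -0.03,0.09,0,0,0,0,0.05, -0.04,0.12,0,0,0,0,0.05, -0.05,0.15,0,0,0,0,0.05]'
python3 -m creep '[0,0.03,0.02,0,0,0,0.05, 0,0.06,0.02,0,0,0,0.05, 0,0.09,0.02,0,0,0,0.05, 0,0.12,0.02,0,0,0,0.05, 0,0.15,0.02,0,0,0,0.05]'
python3 - <<'E'
from h import *
p,d,c=cap("side"); save(cv2.resize(p[110:300,230:430],None,fx=3.1,fy=3.1,interpolation=2),"g10.png")
p,d,c=cap("top"); W=pts(d,c)
rect(W,mask(p,W,(320,155,395,245),(5,150,150),(15,255,255)),"orange",(22,50))
q=W[(np.hypot(W[...,0]-508,W[...,1]+139)<50)&(W[...,2]>88)]; print(cv2.minEnclosingCircle(q[:,:2].astype(np.float32)),np.median(q[:,2]))
m=(np.hypot(W[...,0]-508,W[...,1]+139)<75)&(W[...,2]>34)&(W[...,2]<50)&(cv2.cvtColor(p,cv2.COLOR_RGB2HSV)[...,1]<80)
rect(W,m,"grey",(34,50))
E
```

```text
clock: 32.73
eef_pos: [508.7, -138.0, 69.4]
eef_rot: [180.0, 0.0, 163.5]
force: [0.7, -0.8, -0.1]
finger_gap: 0.59
grasp_force: 0.0
clock: 33.15
eef_pos: [508.3, -138.0, 180.6]
eef_rot: [180.0, -0.0, 163.5]
force: [0.3, 0.2, 0.3]
finger_gap: 0.585
grasp_force: 0.0
clock: 33.57
eef_pos: [457.9, 13.1, 179.4]
eef_rot: [180.0, 0.0, 163.5]
force: [-0.1, 0.4, -0.5]
finger_gap: 0.586
grasp_force: 0.0
clock: 33.98
eef_pos: [458.3, 163.5, 199.6]
eef_rot: [180.0, 0.0, 163.5]
force: [0.3, -0.2, -1.0]
finger_gap: 0.581
grasp_force: 0.0
orange 607 c [ 507.8 -139.1] size [148.3  76.7] ang -14.1 z 27.7
((507.7731628417969, -138.61151123046875), 14.292215347290039) 95.267963016103
grey 659 c [ 508.1 -137.3] size [117.6  54.8] ang -14.1 z 39.2
```

View pics/g10.png

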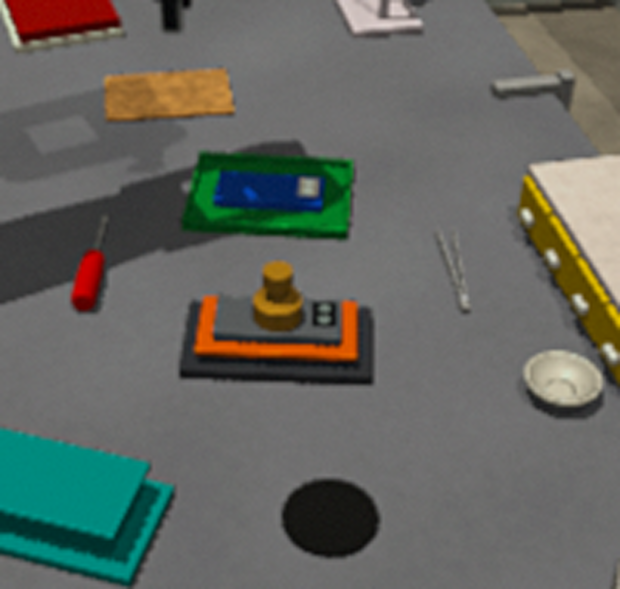

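The weight stands upright on grey at crop (278,300), the plate has sunk to z≈28, and blue is in the tray at crop (270,190). Everything is in place, so I'm handing in.

```bash
python3 -c "
from bench import ctrl
print(ctrl.sign_off())"
```

```text
the job is handed in; nothing more can be done
None
```

I handed the job in at about 34 s on the robot's clock: grey is centred on the orange plate with the weight upright on it and the plate sunk to about 28 mm, blue lies in the middle of the tray, and I left the tweezers alone; the hand-in returned no verdict.

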